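# Clamp a contactor in the wiring jig with a tapped wedge

## Task

Clamp the contactor in the jig: take the larger wooden wedge from its stand, start it thin end down in the slot of the jig and let go of it, then tap it down with the tapping block, in gentle taps of 15 to 25 N and never above 40 N, until it goes no further and the contactor is held tight. Drive it only with the block, not with the fingers. Then stand the block upright back on the table, and leave the other things where they are.

Things in the scene. Friction and masses are not known exactly. Their poses are not given: they have to be found in the camera images.
- wedge: Larger of two pale wooden wedges, standing thin end down in the stand (lower 24 mm in the pocket): 85 mm tall, 30 mm wide along its y axis all the way up (grip it across this), along x 9 mm thick at the thin end and 27 mm at the flat head; both broad faces lean 6 degrees, so a half turn makes no difference. 60 g. Origin: centre of the thin end, z up to the head.
- stand: Brown wooden wedge stand, 120 mm (x) by 66 mm (y), 30 mm high, fixed, with two tapered pockets 60 mm apart along x, floors 6 mm above the table. The larger wedge stands at +30 mm, the small one at -30 mm. Origin at the centre of its underside.
- slot (a point): Centre of the open top of the jig's slot, 82 mm above the table. x: clamping direction, from the dark fixed fence over the slot to jaw, contactor and end stop; y: along the slot, z up. 36 mm long in y between cheeks, 15 to 16.5 mm wide in x at the top at first, 70 mm deep, faces leaning 6 degrees like the wedge's. The wedge goes in with its x along this x, either way round.
- jig: The jig, screwed down: aluminium base plate 190 x 110 x 12 mm, dark steel fence, cheeks and end stop with rubber buffer. Origin on the table under the slot, axes as the slot's. The wedge drops in freely for about 28 to 36 mm; then its taper moves the jaw (5 mm deeper: 1 mm of jaw) at about 4 to 6 N on its head; at 38 to 60 mm depth all parts meet and the force rises by some 5 N per mm.
- jaw: Sliding aluminium jaw on the +x side of the slot, T-shaped from above, 82 mm high. Origin on the table below the slot plus its travel along the slot's x; slides up to 12 mm, stays where left. The wedge is home (held by friction, head 20 to 47 mm above the slot) when a tap of about 20 N no longer moves it by more than about 1 mm.
- module: The contactor to be clamped: black foot, white top, 45 x 75 x 75 mm, 300 g, loose on the jig's base plate between jaw and end stop, with a play of 1 to 7 mm that depends on how the end stop and jaw are set and cannot be read well from poses. Origin at the centre of its underside.
- block: Tapping block standing upright on the table: square white nylon foot 42 x 42 mm and 26 mm high, above it a square dark wooden handle 28 x 28 mm up to 106 mm height (handle sides along its x and y axes), 280 g. Origin at the centre of its underside, which is the striking face; z up through the handle.
- small_wedge: The small wooden wedge, 55 mm tall and 18 mm wide, in the other pocket of the stand; leave it alone.
- spare_contactor: Spare contactor, black and white, 55 x 80 x 80 mm; leave it alone.
- breaker: White circuit breaker 36 x 70 x 60 mm with a black toggle; leave it alone.
- screwdriver: Black-handled screwdriver, 200 mm long; leave it alone.
- spanner: Steel spanner, 180 mm long; leave it alone.
- rail_offcut: Steel mounting rail offcut, 160 mm long, 30 mm wide; leave it alone.
- parts_bin: Open black bin 110 x 150 x 55 mm with small parts; leave it alone.
There are look-alikes about, which are no part of the job. Leave any green or pink look-alike of the module alone.

How it is judged:
By the outcome, as a careful person would: the job done as asked, in the order asked, and still so for the second after the job is handed in, with the robot touching nothing.
It also fails if it takes over 72 s, if anything falls off the work surface, if the arm or the gripper's body presses on something with over 40 N, if the wrist force passes 120 N, or if a joint passes its speed limit or range.

## Robot

A 7-joint arm with a two-finger parallel gripper is mounted at the origin on the work surface. World frame = base frame: x ahead of the robot, y to its left, z up, the work surface at z = 0. Lengths are in m, angles in rad, forces in N, time in s.
With the tool pointing down it reaches from about 0.35 to 0.775 m from the base axis. Payload 3.1 kg.
Tool frame: the origin (TCP) lies at the very end of the fingers, on their centre line; the grasp point (between the pads) lies 19 mm behind it; y points along the fingers, z is the direction in which the jaws open and shut, and the axes are right-handed (so a half turn about y gives the same grasp; the last joint's range is limited). The gripper opens to 85 mm and grips with 20 to 120 N. Pads are 22 mm wide; open, the fingers measure 114 mm over their backs; the gripper's body (76 mm by 85 mm) begins 54 mm behind the grasp point. The pads swing forward as they close: fully open they stand 13 mm farther back than shut.
Start: joints at [1.244, 0.311, 0.014, 1.512, -0.004, 1.319, -0.027], TCP at [0.155, -0.528, 0.231] pointing down, gripper open.
Joint ranges: [-2.7, 2.7], [-0.3, 1.91], [-1.27, 1.3], [0.12, 2.57], [-1.44, 4.58], [0.2, 2.03], [-3.05, 3.05]. Speed limits (rad/s): [2.79, 2.79, 3.14, 3.14, 3.14, 3.14, 3.14].

## Interface

Orientations are given as a unit quaternion [w, x, y, z].
In Python, from rig import ctrl gives the robot as it stands.
- The arm moves only by the tool step_arm, never from a script. Its argument "motion" is a list of rows, each a list of 3 entries, a list of its own where there are three numbers: the closure in counts, from 0 (fully open) to 255 (shut), then the shift along the tool's x, y, z in mm, then the turn, a rotation vector about the tool's x, y, z in degrees. A call has 1 to 20 rows; each row shifts and turns the commanded pose from where the row before left it, along the tool's axes as they then stand; what a row does not reach is not made up. A row lasts 1/8 s, in which the tool goes at most 62.5 mm and 10.7 degrees, less where a joint would pass 70% of its speed; a pose out of reach is approached as far as the arm can. A call is refused whole if a number of a shift passes 62.5 or a number of a turn 10.7, either way. A call with a gripper value outside its range is refused whole. The fingers move at their own pace and stop on an object; "squeeze" is the grip in N (left out, the last holds). Time passes only in rows, so rows that do not move let the fingers close. It gives the time, the measured TCP pose, the force and the opening at its end, in the units of the state.
- ctrl.get_state(): the state, without advancing time (a new reading comes with each control period).
- ctrl.camera(name): name is "side" or "top"; returns (picture, depth): 384x512x3 uint8, blue, green, red; 384x512 float32, m along the optical axis (not along the pixel's ray), 0 where there is no reading.
- ctrl.camera_params(name): a dict with "vfov" (degrees; the focal length in pixels is half the picture's height over the tangent of half this angle, whatever the lens; pixels are square), "cx", "cy" (the principal point, pixels), "k1" (the pictures are not rectified: a ray, as slopes to the right and down, at radius r is drawn at 1 + k1 r^2 times it, then the intrinsics apply), "world_from_camera" (4x4, takes a point from camera to world coordinates). Camera axes: x right, y up, looking along -z (the intrinsics and any distortion apply to the point x, -y, -z); pixel columns grow to the right and rows downward; lengths in m; the calibration is good to about 2 mm. A picture is of the moment at which its call begins. camera_params takes no time and is no camera call.
- ctrl.finish_job(): hands the job in, once; it reports no verdict.
The state is a dict: "t": time; "joints": joint angles; "dq": joint speeds; "tau": joint torques, N m; "tcp_pos": TCP position; "tool_rot": TCP orientation; "wrist_force": force on the tool from outside, world axes, zero at the start; "wrist_torque": the same for the moment, N m; "gripper_width": finger opening in m.
Only numpy, scipy, OpenCV 4.12 (cv2) and the standard library are available. Lean on these libraries where they do the work, as an engineer would, in place of code of your own. Each camera call takes 0.05 s, during which the arm holds its last target. There are 200 camera calls.

## Working session

There is one attempt and no reset: what is moved stays moved. The work goes in short steps, Python scripts to look and compute and a tool call to move; the robot and the scene stay as the last step left them, time stands still between calls to the robot, and variables do not carry over. Pictures are saved under pics/ and viewed, about 8 in all and at most 12, crops included, and the job is handed in when it is done.

Besides the shell and the picture viewer there is one more tool, called after ">>>" as a command line: name --argument value ..., lists and objects as JSON in quotes. step_arm: Moves the arm, as the interface text tells. Its arguments: {"type":"object","properties":{"motion":{"type":"array"},"squeeze":{"type":"number"}},"required":["motion"]}

```bash
mkdir -p pics
cat > h.py <<'E'
import numpy as np,cv2
from rig import ctrl
def grab(n,tag):
    im,d=ctrl.camera(n); cv2.imwrite(f'pics/{tag}.png',im); np.save(f'pics/{tag}.npy',d); return im,d
def K(n):
    p=ctrl.camera_params(n); f=192/np.tan(np.radians(p['vfov'])/2); return p,f
def ray(n,uv):
    p,f=K(n); uv=np.atleast_2d(np.array(uv,float)); q=(uv-[p['cx'],p['cy']])/f
    s=q.copy()
    for _ in range(20): s=q/(1+p['k1']*(s**2).sum(1,keepdims=True))
    T=np.array(p['world_from_camera']); d=np.c_[s[:,0],-s[:,1],-np.ones(len(s))]
    return T[:3,3],d@T[:3,:3].T
def onz(n,uv,z):
    o,d=ray(n,uv); z=np.asarray(z,float); return o+d*((z-o[2])/d[:,2])[:,None]
def pts(n,uv,depth):
    o,d=ray(n,uv); uv=np.atleast_2d(uv).astype(int); return o+d*depth[uv[:,1],uv[:,0]][:,None]
E
python3 - <<'E'
from h import *
for n in('top','side'):
    im,d=grab(n,n+'0'); p,f=K(n); print(n,f,p['cx'],p['cy'],p['k1'],np.round(p['world_from_camera'],3).tolist(),(d>0).mean())
a=cv2.imread('pics/top0.png');b=cv2.imread('pics/side0.png')
cv2.imwrite('pics/top0b.png',cv2.resize(a,(800,600)));cv2.imwrite('pics/side0b.png',cv2.resize(b,(800,600)))
s=ctrl.get_state();print(s)
E
```

```text
top 382.2370821905919 250.76112680334452 193.3737307278277 -0.10532396553828356 [[0.074, 0.977, -0.199, 0.357], [-0.997, 0.072, -0.016, -0.011], [-0.001, 0.2, 0.98, 1.136], [0.0, 0.0, 0.0, 1.0]] 0.9958852132161459
side 487.2601476766265 258.1488258307376 188.06024155582293 -0.1667795939519259 [[-0.982, 0.097, -0.162, 0.376], [-0.189, -0.5, 0.845, 1.002], [0.001, 0.861, 0.509, 0.686], [0.0, 0.0, 0.0, 1.0]] 0.996063232421875
{'t': 0.1, 'joints': array([ 1.24428084,  0.31165546,  0.01400279,  1.51290199, -0.00441908,
        1.31917164, -0.02724261]), 'dq': array([ 0.00068446, -0.00132221,  0.00027785, -0.00258029,  0.00035403,
       -0.00090102, -0.00070887]), 'tau': array([ 4.20878359e-04, -3.80851400e+01,  1.46334018e-01, -2.31240571e+01,
        1.21682027e-02,  8.07208096e-03, -2.92368532e-05]), 'tcp_pos': array([ 0.15437263, -0.52721845,  0.2303222 ]), 'tool_rot': array([ 0.10023306, -0.10049561,  0.7006802 , -0.69921472]), 'wrist_force': array([-0.31842967, -0.11335922,  0.31804835]), 'wrist_torque': array([-0.01760535,  0.03384201, -0.01011409]), 'gripper_width': 0.08540190745378974}
```

View pics/top0b.png

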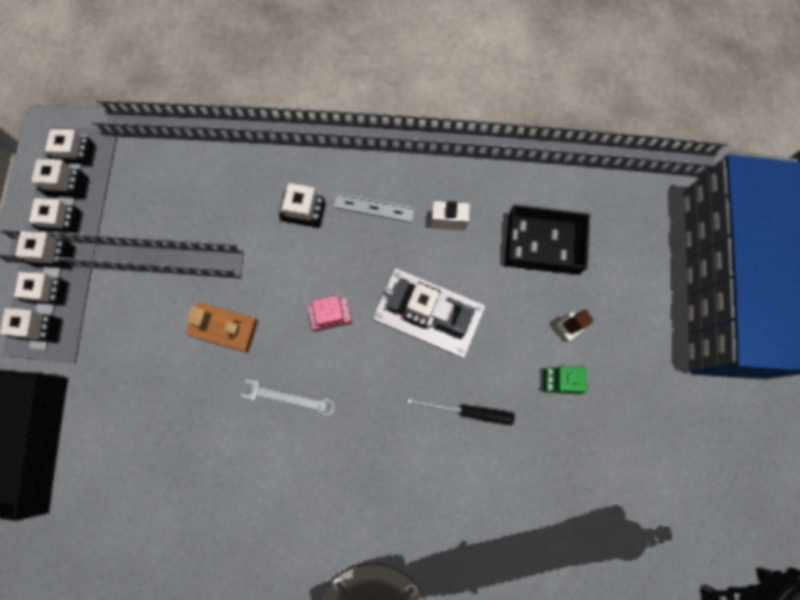

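View pics/side0b.png

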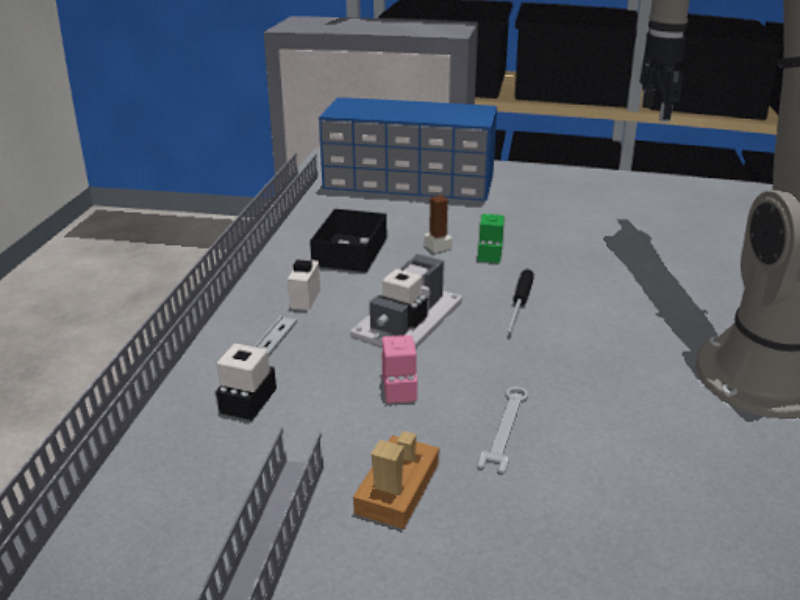

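Top view (800x600 pixels): the stand is at (222,327) with the larger wedge at (199,318) and the small one at (232,328). The jig is at (430,312) with the white contactor at (424,300), and the tapping block is at (575,322).

Possible mix-ups:
- Wedge: large head (199,318) or small wedge (232,328). I choose the large one.
- Module: jig (424,300), spare (300,200), pink (330,313), green (566,380), or the row of units on the left at (40,240). I choose the one in the jig.
- Block: (575,322) or breaker (450,213). I choose the one with the brown handle.

Run:
```python
import cv2,numpy as np
a=cv2.imread('pics/top0.png');b=cv2.imread('pics/side0.png')
def c(im,x,y,w,h,W,H): return cv2.resize(im[y:y+h,x:x+w],(W,H),interpolation=cv2.INTER_CUBIC)
m=np.zeros((600,800,3),np.uint8)
m[:300,:400]=c(a,235,168,80,60,400,300)   # jig top x5
m[:300,400:]=c(a,110,185,60,45,400,300)   # stand top
m[300:,:400]=c(b,220,155,80,60,400,300)   # jig side x5
m[300:,400:600]=c(a,345,190,40,60,200,300) #block top x5
m[300:,600:]=c(b,225,275,60,90,200,300) #stand side x3.33
cv2.imwrite('pics/crop1.png',m)
```

```text
(no output)
```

View pics/crop1.png

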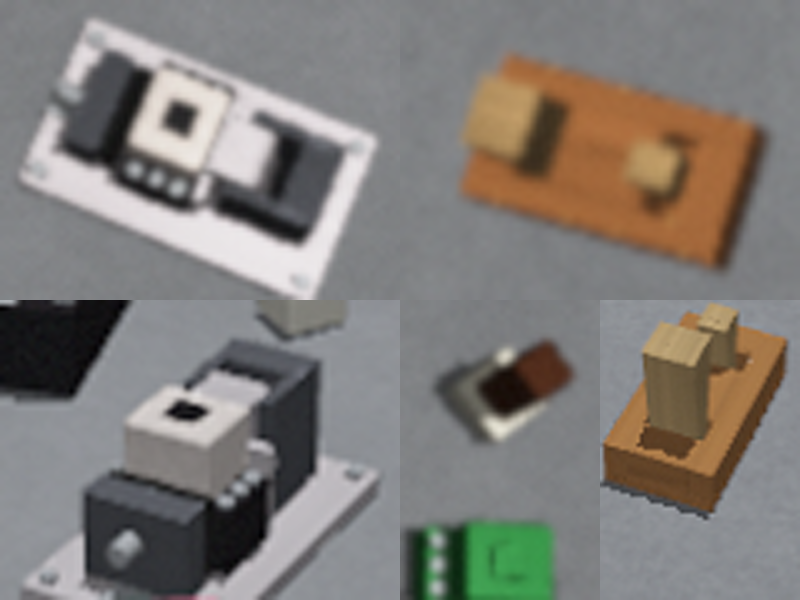

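```bash
cat >> h.py <<'E'
def cloud(n,d,im):
    v,u=np.mgrid[0:384,0:512]; uv=np.c_[u.ravel(),v.ravel()]; o,r=ray(n,uv)
    P=o+r*d.ravel()[:,None]; ok=d.ravel()>0; return P[ok],im.reshape(-1,3)[ok].astype(int),uv[ok]
def rect(xy):
    (c,s,a)=cv2.minAreaRect((np.asarray(xy)*1000).astype(np.float32)); return np.round(c,1),np.round(s,1),round(a,1)
E
python3 - <<'E'
from h import *
for n in('top','side'):
    im=cv2.imread(f'pics/{n}0.png');d=np.load(f'pics/{n}0.npy');P,C,U=cloud(n,d,im)
    hsv=cv2.cvtColor(C.astype(np.uint8)[None],cv2.COLOR_BGR2HSV)[0].astype(int)
    reg=lambda u0,u1,v0,v1:(U[:,0]>=u0)&(U[:,0]<u1)&(U[:,1]>=v0)&(U[:,1]<v1)
    J=reg(236,315,168,232) if n=='top' else reg(222,300,158,225)
    S=reg(112,170,188,230) if n=='top' else reg(225,285,270,340)
    B=reg(350,385,192,220) if n=='top' else reg(268,292,122,163)
    print(n,'table z',np.median(P[J][:,2]))
    h=np.histogram(P[J][:,2],np.arange(-.01,.12,.005));print('J',h[0])
    m=J&(P[:,2]>.006)&(P[:,2]<.3);print('plate all',rect(P[m][:,:2]))
    m=J&(abs(P[:,2]-.082)<.005)&(C.max(1)<120);print('dark top',rect(P[m][:,:2]),m.sum())
    m=J&(abs(P[:,2]-.082)<.005)&(C.min(1)>140);print('jaw top',rect(P[m][:,:2]),m.sum(),P[m].mean(0))
    m=J&(P[:,2]>.083)&(P[:,2]<.12);print('module top',rect(P[m][:,:2]),m.sum(),P[m].mean(0))
    o=(hsv[:,0]>3)&(hsv[:,0]<25)&(hsv[:,1]>80)
    m=S&(abs(P[:,2]-.03)<.006);print('stand top',rect(P[m][:,:2]),m.sum())
    for z in (.091,.061):
        m=S&(abs(P[:,2]-z)<.006);print('wedge',z,rect(P[m][:,:2]) if m.sum()>3 else 0,m.sum(),P[m].mean(0))
    h=np.histogram(P[S][:,2],np.arange(-.01,.12,.005));print('S',h[0])
    h=np.histogram(P[B][:,2],np.arange(-.01,.12,.005));print('B',h[0])
    for z in (.106,.026):
        m=B&(abs(P[:,2]-z)<.006);print('block',z,rect(P[m][:,:2]) if m.sum()>3 else 0,m.sum(),P[m].mean(0))
E
```

```text
top table z 0.00349029763728681
J [  18 1140 1527  183  772  170   10   23   23   18   30   87   67   45
  183   58   19   54  337  238   28    1    0    0    0]
plate all (array([578.9, -65.7]), array([191.5, 229.8]), 6.3)
dark top (array([565.8, -79.6]), array([114.8,  51. ]), 71.4) 216
jaw top (array([569.9, -82.8]), array([115.5,  48.1]), 71.6) 237 [ 0.57244118 -0.07031237  0.08360546]
module top (array([566.8, -80.9]), array([116. ,  52.2]), 69.6) 387 [ 0.57352408 -0.06569471  0.08656937]
stand top (array([512.8, 328.2]), array([121.4,  66.9]), 78.7) 675
wedge 0.091 (array([519. , 357.6]), array([28.7, 30.3]), 80.3) 107 [0.51852412 0.35708899 0.09048255]
wedge 0.061 (array([509. , 322.8]), array([67.9, 20.6]), 82.5) 60 [0.50750152 0.30736439 0.06123426]
S [  4 625 811  42  22  20  17 337 328  14   6   9   4  17  40   5   7   5
   7  40  66   2   0   0   0]
B [  4 268 388  17   7   9  30  63   7   4   8   4   8   3   7   4   9   3
   6  10   5   7  38  62   3]
block 0.106 (array([ 562.6, -334.7]), array([27.9, 28.3]), 39.7) 103 [ 0.56217005 -0.33409232  0.10566902]
block 0.026 (a
[... 609 characters left out ...]
11.8, 331.4]), array([122.5,  68.2]), 78.4) 987
wedge 0.091 (array([517.4, 359.5]), array([29.5, 31.4]), 80.9) 198 [0.51757748 0.36130015 0.08845506]
wedge 0.061 (array([508.9, 332.1]), array([83.2, 30.5]), 73.6) 159 [0.51059815 0.33395936 0.05991081]
S [  10 1781  322   87  100  111  113  853  101   45   54   49   54  106
   41   31   39   39   43  175   23    0    0    0    0]
B [ 48 379  50  49  54  50  43  20  15  21  18  14  21  17  18  18  19  20
  19  14  16  21  35   2   0]
block 0.106 (array([ 561.3, -332.1]), array([28.5, 23.6]), 37.2) 37 [ 0.5614234  -0.32947516  0.10307299]
block 0.026 (array([ 592.6, -428.5]), array([ 48.6, 249.1]), 17.8) 71 [ 0.56181248 -0.32501865  0.02479696]
```

Run:
```python
from h import *
for n in('top','side'):
    im=cv2.imread(f'pics/{n}0.png');d=np.load(f'pics/{n}0.npy');P,C,U=cloud(n,d,im)
    near=np.hypot(P[:,0]-.57,P[:,1]+.075)<.125
    m=near&(abs(P[:,2]-.012)<.006)&(C.min(1)>150)
    hull=P[m][:,:2]; c=cv2.minAreaRect((hull*1000).astype(np.float32));print(n,'plate',c,m.sum())
    a=np.radians(69.0);ex=np.array([np.cos(a),np.sin(a)]);ey=np.array([-ex[1],ex[0]])
    q=(P[:,:2]-[.570,-.072])*1000;s=q@ex;t=q@ey;br=C.mean(1)
    m=near&(P[:,2]>.077)&(P[:,2]<.095)
    for s0 in range(-72,75,3):
        k=m&(abs(s-s0)<1.5)
        kk=near&(abs(s-s0)<1.5)&(abs(t)<9)
        if k.sum()>2 : print(s0,'t %.0f..%.0f'%(t[k].min(),t[k].max()),'mid z %.0f-%.0f br %.0f n%d'%(P[kk][:,2].min()*1e3,P[kk][:,2].max()*1e3,br[kk].mean(),kk.sum()) if kk.any() else 'none')
```

```text
top plate ((573.1022338867188, -63.51525115966797), (190.54115295410156, 109.6610336303711), 70.896240234375) 937
-69 t -4..18 mid z 81-82 br 151 n2
-66 t -25..22 mid z 82-86 br 114 n5
-63 t -27..24 mid z 81-87 br 85 n7
-60 t -27..22 mid z 77-86 br 82 n6
-57 t -27..24 mid z 80-86 br 82 n6
-54 t -26..21 mid z 81-85 br 81 n7
-51 t -28..23 mid z 79-84 br 81 n6
-48 t -26..24 mid z 82-86 br 79 n7
-45 t -25..23 mid z 82-85 br 65 n7
-42 t -27..25 mid z 52-81 br 34 n9
-39 t -26..22 mid z 32-49 br 34 n5
-36 t -27..24 mid z 10-26 br 64 n5
-33 t -25..26 mid z 16-41 br 93 n5
-30 t -24..23 mid z 47-66 br 126 n4
-27 t -25..26 mid z 73-85 br 176 n6
-24 t -25..23 mid z 80-86 br 209 n8
-21 t -26..24 mid z 79-83 br 222 n6
-18 t -25..25 mid z 80-86 br 224 n6
-15 t -26..24 mid z 80-88 br 223 n7
-12 t -24..25 mid z 82-85 br 223 n5
-9 t -14..17 mid z 78-86 br 222 n9
-6 t -16..15 mid z 79-83 br 221 n5
-3 t -15..17 mid z 79-86 br 218 n7
0 t -17..15 mid z 78-86 br 204 n8
3 t -20..22 mid z 30-90 br 188 n7
6 t -24..22 mid z 85-89 br 216 n7
9 t -26..23 mid z 84-87 br 227 n6
12 t -25..22 mid z 83-91 br 225 n7
15
[... 1076 characters left out ...]
 n5
-15 t -21..25 mid z 77-80 br 184 n6
-12 t -22..24 mid z 77-81 br 184 n3
-9 t -23..23 mid z 77-80 br 187 n4
-6 t -15..18 mid z 77-80 br 191 n5
6 t -4..23 mid z 82-83 br 201 n3
9 t -17..24 mid z 82-84 br 197 n4
12 t -21..25 mid z 83-86 br 198 n2
15 t -22..26 mid z 84-84 br 157 n1
18 t -23..24 mid z 85-86 br 85 n5
21 t -24..25 mid z 83-86 br 146 n2
24 t -12..25 mid z 84-88 br 34 n5
27 t -18..24 mid z 84-88 br 25 n4
30 t -22..25 mid z 87-89 br 35 n3
33 t -24..22 mid z 84-88 br 84 n7
36 t -18..26 mid z 83-86 br 168 n7
39 t -16..24 mid z 82-84 br 207 n4
42 t -25..24 mid z 81-85 br 204 n6
45 t -19..26 mid z 60-85 br 139 n12
48 t -20..28 mid z 56-85 br 133 n39
51 t -21..26 mid z 57-83 br 122 n20
```

```bash
cat >> h.py <<'E'
from scipy.spatial.transform import Rotation as Ro
def plan(p,yawz=None):
    s=ctrl.get_state(); q=s['tool_rot'];R=Ro.from_quat([*q[1:],q[0]])
    print('t',round(s['t'],2),'tcp',np.round(s['tcp_pos']*1e3,1),'w',round(s['gripper_width']*1e3,1),'F',np.round(s['wrist_force'],1))
    M=R.as_matrix();z=M[:,2];yz=np.degrees(np.arctan2(z[1],z[0]));print('x',np.round(M[:,0],3),'y',np.round(M[:,1],3),'zyaw',round(yz,1),'j7',s['joints'][6])
    d=np.array(p)-s['tcp_pos']*1e3
    if yawz is None: yawz=yz
    for add in (0,180):
        turn=-((yawz+add-yz+180)%360-180)   # about tool y (down)
        g=np.radians(yz-turn);zz=np.array([np.cos(g),np.sin(g),0]);yy=np.array([0,0,-1.]);xx=np.cross(yy,zz)
        print('turn about y %.1f, then shift x %.1f y %.1f z %.1f'%(turn,d@xx,d@yy,d@zz))
E
python3 -c "
from h import *
plan([518.2,358.8,51],168.6)"
```

```text
t 0.1 tcp [ 154.4 -527.2  230.3] w 85.4 F [-0.3 -0.1  0.3]
x [-0.96  -0.281  0.   ] y [-0.001  0.002 -1.   ] zyaw -73.7 j7 -0.027242613041584565
turn about y 117.7, then shift x 940.5 y 179.3 z -181.5
turn about y -62.3, then shift x -940.5 y 179.3 z 181.5
```

>>> step_arm --motion '[[80, [0, 0, 0], [0, -8.9, 0]], [80, [0, 0, 0], [0, -8.9, 0]], [80, [0, 0, 0], [0, -8.9, 0]], [80, [0, 0, 0], [0, -8.9, 0]], [80, [0, 0, 0], [0, -8.9, 0]], [80, [0, 0, 0], [0, -8.9, 0]], [80, [0, 0, 0], [0, -8.9, 0]], [80, [-54, 0, 31], [0, 0, 0]], [80, [-54, 0, 31], [0, 0, 0]], [80, [-54, 0, 31], [0, 0, 0]], [80, [-54, 0, 31], [0, 0, 0]], [80, [-54, 0, 31], [0, 0, 0]], [80, [-54, 0, 31], [0, 0, 0]], [80, [-54, 0, 31], [0, 0, 0]], [80, [-54, 0, 31], [0, 0, 0]]]' --squeeze 40

```text
t: 1.98
tcp_pos: [0.4837, -0.1519, 0.231]
tool_rot: [-0.448, 0.448, -0.547, 0.547]
wrist_force: [0.8, -0.3, 0.9]
gripper_width: 0.0588
```

>>> step_arm --motion '[[80, [-50, 8, -6], [0, 0, 0]], [80, [-50, 8, -6], [0, 0, 0]], [80, [-50, 8, -6], [0, 0, 0]], [80, [-50, 8, -6], [0, 0, 0]], [80, [-50, 8, -6], [0, 0, 0]], [80, [-50, 8, -6], [0, 0, 0]], [80, [-50, 8, -6], [0, 0, 0]], [80, [-50, 8, -6], [0, 0, 0]], [80, [-50, 8, -6], [0, 0, 0]], [80, [-50, 8, -6], [0, 0, 0]], [80, [0, 0, 0], [0, 0, 0]]]'

```text
t: 3.35
tcp_pos: [0.5192, 0.3543, 0.1495]
tool_rot: [0.45, -0.451, 0.547, -0.543]
wrist_force: [-1.8, 0.1, 0.7]
gripper_width: 0.0586
```

```bash
python3 -c "
from h import *
plan([518.2,358.8,51],168.6)"
```

```text
t 3.35 tcp [519.2 354.3 149.5] w 58.6 F [-1.8  0.1  0.7]
x [-0.189 -0.982 -0.002] y [-0.005  0.003 -1.   ] zyaw -10.9 j7 -1.072643250534007
turn about y -179.5, then shift x 4.2 y 98.5 z 1.8
turn about y 0.5, then shift x -4.2 y 98.5 z -1.8
```

>>> step_arm --motion '[[80, [-4, 25, -2], [0, 0.5, 0]], [80, [0, 25, 0], [0, 0, 0]], [80, [0, 25, 0], [0, 0, 0]], [80, [0, 15, 0], [0, 0, 0]], [80, [0, 8, 0], [0, 0, 0]], [80, [0, 0, 0], [0, 0, 0]], [200, [0, 0, 0], [0, 0, 0]], [200, [0, 0, 0], [0, 0, 0]], [200, [0, 0, 0], [0, 0, 0]], [200, [0, 0, 0], [0, 0, 0]]]' --squeeze 40

```text
t: 4.6
tcp_pos: [0.5213, 0.3539, 0.0542]
tool_rot: [0.446, -0.445, 0.549, -0.549]
wrist_force: [-2.3, -0.2, 3.4]
gripper_width: 0.0297
```

```bash
python3 -c "
from h import *
plan([557.5,-105.6,210],160.6)"
```

```text
t 4.6 tcp [521.3 353.9  54.2] w 29.7 F [-2.3 -0.2  3.4]
x [-0.205 -0.979 -0.001] y [ 0.     0.001 -1.   ] zyaw -11.8 j7 -1.1332032802362944
turn about y -172.4, then shift x -421.3 y -155.8 z -186.7
turn about y 7.6, then shift x 421.3 y -155.8 z 186.7
```

>>> step_arm --motion '[[200, [0, -10, 0], [0, 0, 0]], [200, [0, -20, 0], [0, 0, 0]], [200, [0, -40, 0], [0, 0, 0]], [200, [0, -45, 0], [0, 0, 0]], [200, [0, -40, 0], [0, 0, 0]], [200, [0, 0, 0], [0, 0, 0]], [200, [0, 0, 0], [0, 0, 0]]]'

```text
t: 5.48
tcp_pos: [0.5216, 0.3524, 0.2083]
tool_rot: [-0.445, 0.446, -0.549, 0.549]
wrist_force: [0.2, 0.6, -1.0]
gripper_width: 0.0298
```

Run:
```python
from h import *
plan([557.5,-105.6,210],160.6)
a,_=grab('side','s1');s=ctrl.get_state()['tcp_pos'];print(s)
cv2.imwrite('pics/s1b.png',cv2.resize(a[130:360,180:330],None,fx=2.5,fy=2.5))
```

```text
t 5.47 tcp [521.6 352.4 208.3] w 29.8 F [ 0.2  0.6 -1. ]
x [-0.206 -0.979  0.001] y [ 0.    -0.001 -1.   ] zyaw -11.9 j7 -1.065001811217629
turn about y -172.5, then shift x -420.1 y -1.7 z -186.0
turn about y 7.5, then shift x 420.1 y -1.7 z 186.0
[0.52126825 0.35205641 0.20728718]
```

View pics/s1b.png

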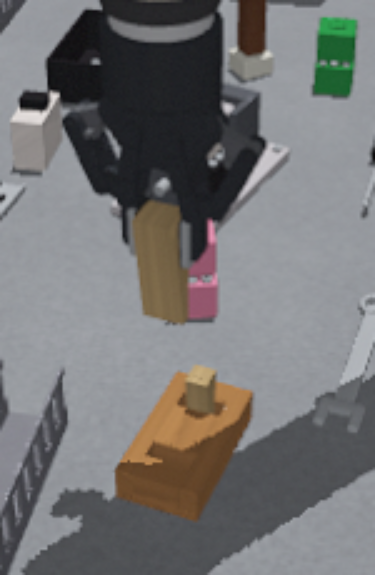

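>>> step_arm --motion '[[200, [0, 0, 0], [0, 7.5, 0]], [200, [40, 0, 18], [0, 0, 0]], [200, [48, 0, 21], [0, 0, 0]], [200, [48, 0, 21], [0, 0, 0]], [200, [48, 0, 21], [0, 0, 0]], [200, [48, 0, 21], [0, 0, 0]], [200, [48, 0, 21], [0, 0, 0]], [200, [48, 0, 21], [0, 0, 0]], [200, [48, 0, 21], [0, 0, 0]], [200, [48, 0, 21], [0, 0, 0]], [200, [0, 24, 0], [0, 0, 0]], [200, [0, 24, 0], [0, 0, 0]], [200, [0, 0, 0], [0, 0, 0]], [200, [0, 0, 0], [0, 0, 0]]]'

```text
t: 7.28
tcp_pos: [0.5564, -0.1085, 0.1604]
tool_rot: [0.409, -0.409, 0.577, -0.577]
wrist_force: [0.1, -0.6, -0.7]
gripper_width: 0.0299
```

Run:
```python
from h import *
plan([557.5,-105.6,210],160.6)
a,d=grab('side','s2');b,e=grab('top','t2')
s=ctrl.get_state()['tcp_pos'];print(s)
m=np.hstack([cv2.resize(a[110:235,200:320],(480,500),interpolation=cv2.INTER_CUBIC),cv2.resize(b[140:240,240:304],(320,500))]);cv2.imwrite('pics/m2.png',m)
for n,im,dd in(('side',a,d),('top',b,e)):
    P,C,U=cloud(n,dd,im);h=cv2.cvtColor(C.astype(np.uint8)[None],cv2.COLOR_BGR2HSV)[0].astype(int)
    w=(h[:,0]>8)&(h[:,0]<30)&(h[:,1]>60)&(np.hypot(P[:,0]-.557,P[:,1]+.105)<.04)&(P[:,2]>.09)
    if w.sum()<5: print(n,w.sum());continue
    a_=np.radians(70.6);ex=np.array([np.cos(a_),np.sin(a_)]);ey=np.array([-ex[1],ex[0]])
    q=(P[:,:2]-[.5575,-.1056])*1000
    for z0 in np.arange(.1,.2,.01):
        k=w&(abs(P[:,2]-z0)<.005)
        if k.sum()>3:print(n,round(z0,3),k.sum(),'x',np.round(np.percentile(q[k]@ex,[3,50,97]),1),'y',np.round(np.percentile(q[k]@ey,[3,97]),1))
    print('zmin',P[w][:,2].min())
```

```text
t 7.28 tcp [ 556.4 -108.5  160.4] w 29.9 F [ 0.1 -0.6 -0.7]
x [-0.331 -0.943 -0.   ] y [-0.  0. -1.] zyaw -19.4 j7 -0.3629327579727199
turn about y -180.0, then shift x 3.1 y -49.6 z -0.1
turn about y 0.0, then shift x -3.1 y -49.6 z 0.1
[ 0.55707678 -0.10842642  0.16130004]
side 0.11 12 x [2.  5.2 7.5] y [-9.5 16.9]
side 0.12 33 x [ 4.   7.4 10.5] y [-10.3  18.3]
side 0.13 40 x [ 2.1  7.9 12.9] y [-12.8  17.9]
side 0.14 44 x [-1.9  8.9 11.7] y [-12.6  18. ]
side 0.15 44 x [-1.7 10.1 13.8] y [-10.6  18.3]
side 0.16 39 x [ 7.5 11.4 14.8] y [-12.7  17.7]
side 0.17 41 x [ 0.2 13.1 17. ] y [-14.3  25.7]
side 0.18 39 x [-11.   14.5  17.4] y [-13.   29.3]
side 0.19 67 x [-10.3  13.   18.2] y [-15.7  17.9]
zmin 0.11202372997790189
top 2
```

View pics/m2.png

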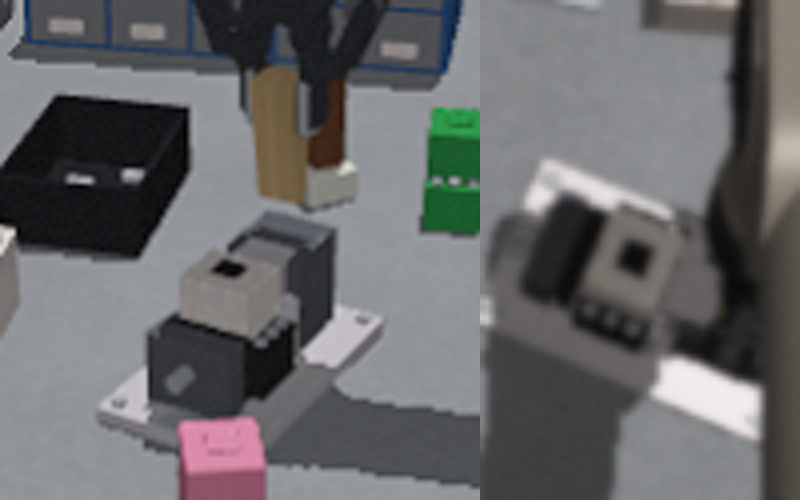

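>>> step_arm --motion '[[200, [1.5, 8, 1], [0, 0, 0]], [200, [0, 10, 0], [0, 0, 0]], [200, [0, 8, 0], [0, 0, 0]], [200, [0, 5, 0], [0, 0, 0]], [200, [0, 3, 0], [0, 0, 0]], [200, [0, 0, 0], [0, 0, 0]]]'

```text
t: 8.12
tcp_pos: [0.5567, -0.1103, 0.1261]
tool_rot: [0.409, -0.409, 0.577, -0.577]
wrist_force: [0.0, 0.4, -0.9]
gripper_width: 0.0302
```

>>> step_arm --motion '[[200, [0, 3, 0], [0, 0, 0]], [200, [0, 3, 0], [0, 0, 0]], [200, [0, 0, 0], [0, 0, 0]]]'

```text
t: 8.5
tcp_pos: [0.5566, -0.1104, 0.12]
tool_rot: [0.409, -0.409, 0.577, -0.577]
wrist_force: [0.1, -0.0, -0.7]
gripper_width: 0.0296
```

>>> step_arm --motion '[[200, [0, 4, 0], [0, 0, 0]], [200, [0, 4, 0], [0, 0, 0]], [200, [0, 3, 0], [0, 0, 0]], [200, [0, 0, 0], [0, 0, 0]]]'

```text
t: 9.0
tcp_pos: [0.5565, -0.1103, 0.1089]
tool_rot: [0.409, -0.409, 0.577, -0.577]
wrist_force: [-0.3, 0.3, -1.0]
gripper_width: 0.0297
```

Run:
```python
from h import *
s=ctrl.get_state();print(s['wrist_force'],s['wrist_torque'])
a,d=grab('side','s3')
cv2.imwrite('pics/s3b.png',cv2.resize(a[110:220,210:310],None,fx=5,fy=5,interpolation=cv2.INTER_CUBIC))
```

```text
[-0.3495253  0.3048647 -0.9749856] [-0.03971222  0.01765695 -0.05295655]
```

View pics/s3b.png

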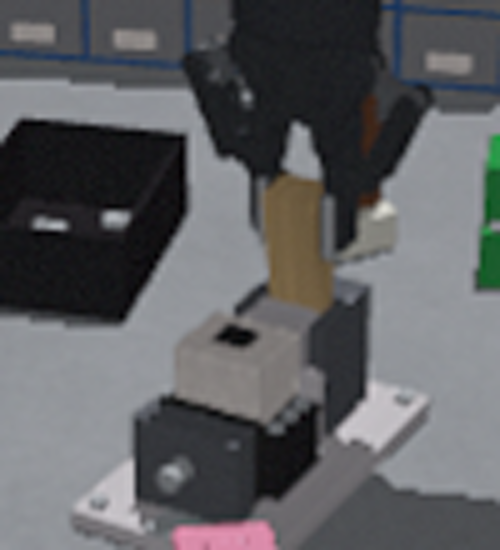

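The wedge is in the slot, between jaw and fence, at crop (300,290). I'll lower it a little more and let go.

>>> step_arm --motion '[[200, [0, 3, 0], [0, 0, 0]], [200, [0, 2, 0], [0, 0, 0]], [200, [0, 0, 0], [0, 0, 0]]]'

```text
t: 9.43
tcp_pos: [0.5566, -0.1104, 0.104]
tool_rot: [0.409, -0.409, 0.577, -0.577]
wrist_force: [0.6, 0.9, -0.5]
gripper_width: 0.0293
```

>>> step_arm --motion '[[150, [0, 0, 0], [0, 0, 0]], [100, [0, 0, 0], [0, 0, 0]], [70, [0, 0, 0], [0, 0, 0]], [70, [0, -10, 0], [0, 0, 0]], [70, [0, -30, 0], [0, 0, 0]], [70, [0, -50, 0], [0, 0, 0]], [70, [0, -50, 0], [0, 0, 0]], [70, [0, 0, 0], [0, 0, 0]]]'

```text
t: 10.42
tcp_pos: [0.5601, -0.1101, 0.2503]
tool_rot: [-0.412, 0.406, -0.574, 0.58]
wrist_force: [-0.2, -0.1, -0.0]
gripper_width: 0.0618
```

Run:
```python
from h import *
a,d=grab('side','s4')
P,C,U=cloud('side',d,a);h=cv2.cvtColor(C.astype(np.uint8)[None],cv2.COLOR_BGR2HSV)[0].astype(int)
w=(h[:,0]>8)&(h[:,0]<30)&(h[:,1]>60)&(np.hypot(P[:,0]-.557,P[:,1]+.105)<.04)&(P[:,2]>.08)
a_=np.radians(70.6);ex=np.array([np.cos(a_),np.sin(a_)]);ey=np.array([-ex[1],ex[0]])
q=(P[:,:2]-[.5575,-.1056])*1000
for z0 in np.arange(.085,.16,.01):
    k=w&(abs(P[:,2]-z0)<.005)
    if k.sum()>3:print(round(z0,3),k.sum(),'x',np.round(np.percentile(q[k]@ex,[3,50,97]),1),'y',np.round(np.percentile(q[k]@ey,[3,97]),1))
print('zmax',np.percentile(P[w][:,2],[50,90,97]))
plan([562,-333.4,180],38.5)
plan([562,-333.4,180],-51.5)
```

```text
0.085 34 x [ 0.4  8.5 11.8] y [-15.2  14.5]
0.095 40 x [-0.8 10.1 14.3] y [-13.7  14.8]
0.105 45 x [-3.9 11.1 14.6] y [-15.1  13.5]
0.115 48 x [-3.9 11.2 14.7] y [-15.2  14.4]
0.125 78 x [-11.6   8.1  16. ] y [-15.7  13.9]
0.135 15 x [-0.8  7.2 14.6] y [-14.2  12.6]
zmax [0.11233307 0.12895176 0.13044784]
t 10.47 tcp [ 558.4 -110.2  247.3] w 62.0 F [-0.1 -0.1 -0.1]
x [-0.332 -0.943 -0.001] y [ 0.006 -0.001 -1.   ] zyaw -19.4 j7 -0.33111491043005625
turn about y -57.9, then shift x 176.9 y 67.3 z -136.1
turn about y 122.1, then shift x -176.9 y 67.3 z 136.1
t 10.47 tcp [ 558.4 -110.2  247.3] w 62.0 F [-0.1 -0.1 -0.1]
x [-0.332 -0.943 -0.001] y [ 0.006 -0.001 -1.   ] zyaw -19.4 j7 -0.33111491043005625
turn about y 32.1, then shift x 136.1 y 67.3 z 176.9
turn about y -147.9, then shift x -136.1 y 67.3 z -176.9
```

>>> step_arm --motion '[[70, [0, 0, 0], [0, 8, 0]], [70, [0, 0, 0], [0, 8, 0]], [70, [0, 0, 0], [0, 8, 0]], [70, [0, 0, 0], [0, 8, 0]], [70, [34, 0, 44], [0, 0, 0]], [70, [34, 0, 44], [0, 0, 0]], [70, [34, 0, 44], [0, 0, 0]], [70, [34, 0, 44], [0, 0, 0]], [70, [0, 30, 0], [0, 0, 0]], [70, [0, 30, 0], [0, 0, 0]], [70, [0, 0, 0], [0, 0, 0]], [70, [0, 0, 0], [0, 0, 0]]]'

```text
t: 11.98
tcp_pos: [0.5606, -0.3327, 0.1848]
tool_rot: [-0.234, 0.234, -0.667, 0.667]
wrist_force: [-0.0, -0.4, 0.6]
gripper_width: 0.0615
```

Run:
```python
from h import *
plan([562,-333.4,61],-51.5)
```

```text
t 11.97 tcp [ 560.6 -332.7  184.8] w 61.5 F [-0.  -0.4  0.6]
x [-0.781 -0.624 -0.   ] y [ 0. -0. -1.] zyaw -51.4 j7 -0.5146373268473853
turn about y 0.1, then shift x -0.6 y 123.8 z 1.4
turn about y -179.9, then shift x 0.6 y 123.8 z -1.4
```

>>> step_arm --motion '[[70, [0, 40, 1], [0, 0, 0]], [70, [0, 40, 0], [0, 0, 0]], [70, [0, 25, 0], [0, 0, 0]], [70, [0, 15, 0], [0, 0, 0]], [70, [0, 5, 0], [0, 0, 0]], [70, [0, 0, 0], [0, 0, 0]], [220, [0, 0, 0], [0, 0, 0]], [220, [0, 0, 0], [0, 0, 0]], [220, [0, 0, 0], [0, 0, 0]], [220, [0, 0, 0], [0, 0, 0]]]' --squeeze 100

```text
t: 13.22
tcp_pos: [0.5618, -0.334, 0.0606]
tool_rot: [-0.234, 0.233, -0.667, 0.668]
wrist_force: [0.2, 0.2, 5.4]
gripper_width: 0.027
```

>>> step_arm --motion '[[220, [0, -10, 0], [0, 0, 0]], [220, [0, -40, 0], [0, 0, 0]], [220, [0, -50, 0], [0, 0, 0]], [220, [0, -50, 0], [0, 0, 0]], [220, [0, 0, 0], [0, 0, 0]], [220, [0, 0, 0], [0, 0, 0]]]'

```text
t: 13.98
tcp_pos: [0.5599, -0.333, 0.2077]
tool_rot: [0.233, -0.235, 0.668, -0.666]
wrist_force: [-0.1, -0.1, -3.1]
gripper_width: 0.0267
```

Run:
```python
from h import *
a,d=grab('side','s5')
cv2.imwrite('pics/s5b.png',cv2.resize(a[40:200,210:330],None,fx=3,fy=3))
plan([557.3,-106,215],-19.4)
```

```text
t 14.03 tcp [ 559.4 -333.   206.7] w 26.8 F [-0.2  0.9 -3. ]
x [-0.781 -0.624  0.002] y [-0.005  0.002 -1.   ] zyaw -51.4 j7 -0.5090698494742598
turn about y -32.0, then shift x -213.4 y -8.3 z -77.4
turn about y 148.0, then shift x 213.4 y -8.3 z 77.4
```

View pics/s5b.png

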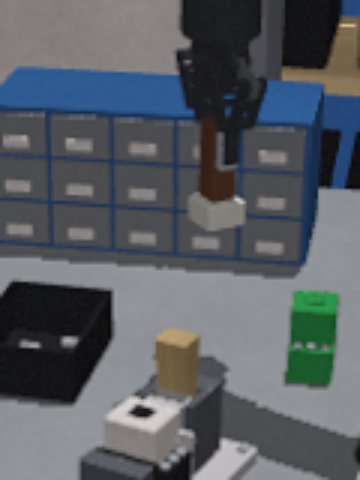

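>>> step_arm --motion '[[220, [0, -15, 0], [0, 0, 0]], [220, [-28, 0, -35.5], [0, 0, 0]], [220, [-28, 0, -35.5], [0, 0, 0]], [220, [-28, 0, -35.5], [0, 0, 0]], [220, [-28, 0, -35.5], [0, 0, 0]], [220, [-28, 0, -35.5], [0, 0, 0]], [220, [0, 0, 0], [0, 0, 0]], [220, [0, 0, 0], [0, 0, 0]]]'

```text
t: 15.02
tcp_pos: [0.5595, -0.108, 0.2243]
tool_rot: [-0.234, 0.234, -0.667, 0.668]
wrist_force: [-0.1, -1.0, -2.7]
gripper_width: 0.0271
```

Run:
```python
from h import *
plan([557.3,-106,192])
a,d=grab('side','s6')
cv2.imwrite('pics/s6b.png',cv2.resize(a[60:200,210:310],None,fx=4,fy=4,interpolation=cv2.INTER_CUBIC))
P,C,U=cloud('side',d,a)
w=(np.hypot(P[:,0]-.557,P[:,1]+.105)<.04)&(P[:,2]>.15)&(P[:,2]<.18)&(C.min(1)>130)
print('foot',rect(P[w][:,:2]),P[w].mean(0),P[w][:,2].min(),P[w][:,2].max(),w.sum())
```

```text
t 15.03 tcp [ 559.5 -108.   224.3] w 27.1 F [-0.1 -1.  -2.7]
x [-0.781 -0.624  0.001] y [-0.001 -0.001 -1.   ] zyaw -51.4 j7 -0.8659661760734525
turn about y -0.0, then shift x 0.4 y 32.3 z -2.9
turn about y 180.0, then shift x -0.4 y 32.3 z 2.9
foot (array([548.5, -92.4]), array([41.6, 13.8]), 23.8) [ 0.54496408 -0.09454843  0.16579694] 0.1610646017085099 0.1783491468021916 17
```

View pics/s6b.png

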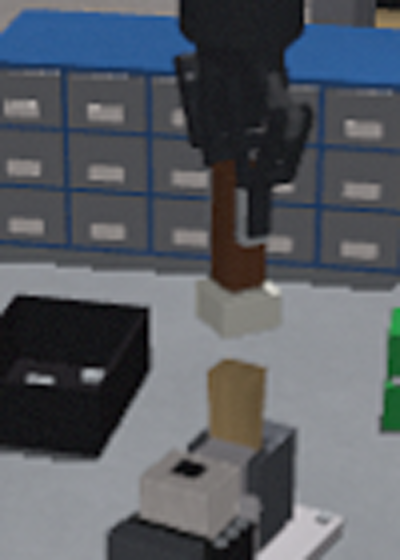

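>>> step_arm --motion '[[220, [0, 12, -2], [0, 0, 0]], [220, [0, 10, 0], [0, 0, 0]], [220, [0, 5, 0], [0, 0, 0]], [220, [0, 2, 0], [0, 0, 0]], [220, [0, 0, 0], [0, 0, 0]]]'

```text
t: 15.7
tcp_pos: [0.5584, -0.1059, 0.1952]
tool_rot: [0.234, -0.234, 0.667, -0.667]
wrist_force: [-0.3, -0.2, -2.3]
gripper_width: 0.0268
```

>>> step_arm --motion '[[220, [0, 1, 0], [0, 0, 0]], [220, [0, 1, 0], [0, 0, 0]]]'

```text
t: 15.95
tcp_pos: [0.5586, -0.1059, 0.1936]
tool_rot: [-0.234, 0.234, -0.667, 0.667]
wrist_force: [0.6, 0.3, -2.1]
gripper_width: 0.027
```

>>> step_arm --motion '[[220, [0, 1, 0], [0, 0, 0]], [220, [0, 1, 0], [0, 0, 0]]]'

```text
t: 16.2
tcp_pos: [0.5587, -0.1059, 0.1921]
tool_rot: [-0.234, 0.234, -0.667, 0.668]
wrist_force: [0.4, 0.5, 1.2]
gripper_width: 0.0272
```

>>> step_arm --motion '[[220, [0, 1, 0], [0, 0, 0]], [220, [0, 1, 0], [0, 0, 0]]]'

```text
t: 16.45
tcp_pos: [0.5588, -0.1058, 0.1898]
tool_rot: [-0.234, 0.233, -0.667, 0.667]
wrist_force: [-0.3, -0.2, 2.4]
gripper_width: 0.0271
```

>>> step_arm --motion '[[220, [0, 1.5, 0], [0, 0, 0]], [220, [0, 1.5, 0], [0, 0, 0]]]'

```text
t: 16.7
tcp_pos: [0.5591, -0.1056, 0.1878]
tool_rot: [-0.235, 0.233, -0.667, 0.668]
wrist_force: [-1.2, 1.4, 8.6]
gripper_width: 0.0269
```

>>> step_arm --motion '[[220, [0, 1.5, 0], [0, 0, 0]], [220, [0, 1.5, 0], [0, 0, 0]]]'

```text
t: 16.95
tcp_pos: [0.5593, -0.1054, 0.1853]
tool_rot: [-0.235, 0.233, -0.667, 0.668]
wrist_force: [-2.4, 1.1, 10.0]
gripper_width: 0.0272
```

>>> step_arm --motion '[[220, [0, 1.5, 0], [0, 0, 0]], [220, [0, 1.5, 0], [0, 0, 0]]]'

```text
t: 17.2
tcp_pos: [0.5593, -0.1052, 0.1823]
tool_rot: [-0.235, 0.233, -0.667, 0.668]
wrist_force: [-1.4, 1.9, 8.2]
gripper_width: 0.0269
```

>>> step_arm --motion '[[220, [0, 1, 0], [0, 0, 0]], [220, [0, 1, 0], [0, 0, 0]]]'

```text
t: 17.45
tcp_pos: [0.5594, -0.105, 0.1803]
tool_rot: [-0.235, 0.233, -0.667, 0.667]
wrist_force: [-1.8, 2.2, 8.8]
gripper_width: 0.0273
```

>>> step_arm --motion '[[220, [0, 1, 0], [0, 0, 0]], [220, [0, 1, 0], [0, 0, 0]]]'

```text
t: 17.7
tcp_pos: [0.5595, -0.1048, 0.1783]
tool_rot: [-0.235, 0.233, -0.667, 0.667]
wrist_force: [-1.2, 2.5, 9.4]
gripper_width: 0.0266
```

>>> step_arm --motion '[[220, [0, 0, 0], [0, 0, 0]]]'

```text
t: 17.82
tcp_pos: [0.5595, -0.1048, 0.1782]
tool_rot: [-0.235, 0.233, -0.667, 0.667]
wrist_force: [-0.6, 2.0, 7.6]
gripper_width: 0.0271
```

>>> step_arm --motion '[[220, [0, 1, 0], [0, 0, 0]], [220, [0, 1, 0], [0, 0, 0]]]'

```text
t: 18.08
tcp_pos: [0.5595, -0.1047, 0.1763]
tool_rot: [-0.235, 0.233, -0.667, 0.667]
wrist_force: [-1.0, 2.7, 8.7]
gripper_width: 0.0272
```

>>> step_arm --motion '[[220, [0, 1, 0], [0, 0, 0]], [220, [0, 1, 0], [0, 0, 0]]]'

```text
t: 18.32
tcp_pos: [0.5596, -0.1045, 0.1743]
tool_rot: [0.235, -0.233, 0.667, -0.667]
wrist_force: [-1.3, 2.4, 8.5]
gripper_width: 0.0272
```

>>> step_arm --motion '[[220, [0, 1, 0], [0, 0, 0]]]'

```text
t: 18.45
tcp_pos: [0.5596, -0.1044, 0.1733]
tool_rot: [0.235, -0.233, 0.667, -0.667]
wrist_force: [-0.6, 1.5, 8.5]
gripper_width: 0.0269
```

>>> step_arm --motion '[[220, [0, 1, 0], [0, 0, 0]]]'

```text
t: 18.58
tcp_pos: [0.5596, -0.1043, 0.1723]
tool_rot: [0.235, -0.233, 0.667, -0.667]
wrist_force: [-1.4, 2.6, 9.0]
gripper_width: 0.0271
```

>>> step_arm --motion '[[220, [0, 1, 0], [0, 0, 0]], [220, [0, 1, 0], [0, 0, 0]]]'

```text
t: 18.82
tcp_pos: [0.5598, -0.1042, 0.171]
tool_rot: [0.236, -0.233, 0.667, -0.667]
wrist_force: [-2.1, 1.6, 13.2]
gripper_width: 0.0271
```

Run:
```python
from h import *
plan([557.3,-106,192])
a,d=grab('side','s7')
m=np.hstack([cv2.resize(im[60:200,215:305],(390,600),interpolation=cv2.INTER_CUBIC) for im in (cv2.imread('pics/s6.png'),a)])
cv2.imwrite('pics/s7b.png',m)
```

```text
t 18.82 tcp [ 559.8 -104.2  171. ] w 27.1 F [-2.1  1.6 13.2]
x [-0.781 -0.625 -0.004] y [ 0.004  0.002 -1.   ] zyaw -51.3 j7 -0.8848688454334823
turn about y -0.0, then shift x 3.1 y -21.0 z -0.1
turn about y 180.0, then shift x -3.1 y -21.0 z 0.1
```

View pics/s7b.png

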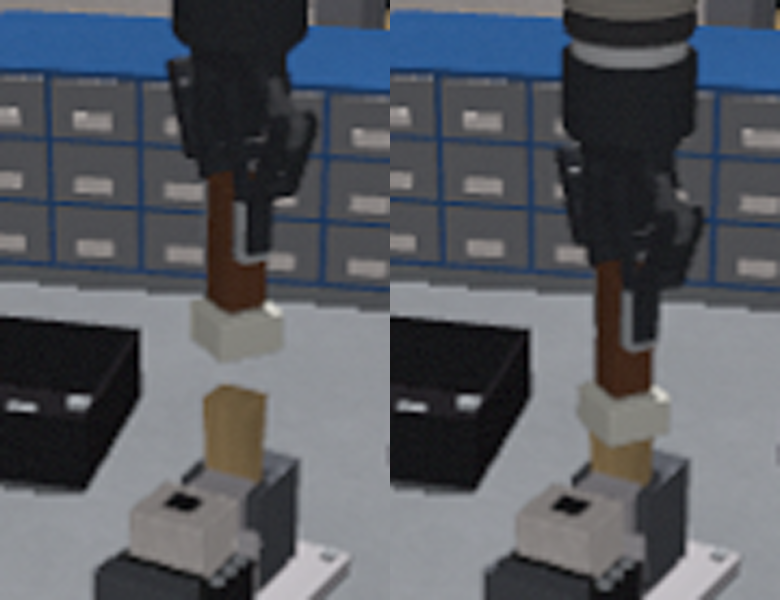

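No slip in the grip. The wedge is about 20 mm deeper and the force has started to rise.

>>> step_arm --motion '[[220, [0, 1, 0], [0, 0, 0]]]'

```text
t: 19.0
tcp_pos: [0.5598, -0.1041, 0.1707]
tool_rot: [-0.236, 0.233, -0.667, 0.667]
wrist_force: [-3.0, 2.9, 16.1]
gripper_width: 0.0268
```

>>> step_arm --motion '[[220, [0, 0, 0], [0, 0, 0]]]'

```text
t: 19.12
tcp_pos: [0.5598, -0.1041, 0.1708]
tool_rot: [-0.236, 0.233, -0.667, 0.667]
wrist_force: [-2.3, 1.6, 13.9]
gripper_width: 0.0266
```

>>> step_arm --motion '[[220, [0, 1, 0], [0, 0, 0]], [220, [0, 0, 0], [0, 0, 0]]]'

```text
t: 19.38
tcp_pos: [0.5598, -0.1041, 0.1705]
tool_rot: [-0.236, 0.233, -0.667, 0.667]
wrist_force: [-3.7, 2.5, 18.1]
gripper_width: 0.0268
```

>>> step_arm --motion '[[220, [0, 0.5, 0], [0, 0, 0]], [220, [0, 0, 0], [0, 0, 0]]]'

```text
t: 19.62
tcp_pos: [0.5598, -0.1041, 0.1704]
tool_rot: [-0.236, 0.233, -0.667, 0.667]
wrist_force: [-3.9, 2.4, 19.1]
gripper_width: 0.0266
```

>>> step_arm --motion '[[220, [0, -4, 0], [0, 0, 0]], [220, [0, -6, 0], [0, 0, 0]], [220, [0, 0, 0], [0, 0, 0]]]'

```text
t: 20.0
tcp_pos: [0.5581, -0.1064, 0.1752]
tool_rot: [0.233, -0.234, 0.667, -0.667]
wrist_force: [0.4, -0.8, -2.1]
gripper_width: 0.0269
```

>>> step_arm --motion '[[220, [0, 2.5, 0], [0, 0, 0]], [220, [0, 1.5, 0], [0, 0, 0]], [220, [0, 1, 0], [0, 0, 0]], [220, [0, 1, 0], [0, 0, 0]], [220, [0, 1, 0], [0, 0, 0]], [220, [0, 1, 0], [0, 0, 0]], [220, [0, 1, 0], [0, 0, 0]]]'

```text
t: 20.88
tcp_pos: [0.5581, -0.1058, 0.1705]
tool_rot: [-0.234, 0.234, -0.667, 0.668]
wrist_force: [-6.6, 1.2, 18.8]
gripper_width: 0.0267
```

>>> step_arm --motion '[[220, [0, 1, 0], [0, 0, 0]], [220, [0, 0, 0], [0, 0, 0]]]'

```text
t: 21.12
tcp_pos: [0.5582, -0.1059, 0.1704]
tool_rot: [-0.234, 0.234, -0.667, 0.668]
wrist_force: [-7.7, -0.3, 18.7]
gripper_width: 0.0267
```

>>> step_arm --motion '[[220, [0, -5, 0], [0, 0, 0]], [220, [0, -5, 0], [0, 0, 0]], [220, [0, 0, 0], [0, 0, 0]]]'

```text
t: 21.5
tcp_pos: [0.5586, -0.1059, 0.1756]
tool_rot: [0.234, -0.234, 0.667, -0.667]
wrist_force: [0.6, -0.8, -2.5]
gripper_width: 0.0268
```

>>> step_arm --motion '[[220, [0, 3, 0], [0, 0, 0]], [220, [0, 1.5, 0], [0, 0, 0]], [220, [0, 1, 0], [0, 0, 0]], [220, [0, 1, 0], [0, 0, 0]], [220, [0, 1, 0], [0, 0, 0]], [220, [0, 1, 0], [0, 0, 0]], [220, [0, 1, 0], [0, 0, 0]]]'

```text
t: 22.38
tcp_pos: [0.5582, -0.1057, 0.1704]
tool_rot: [-0.234, 0.234, -0.667, 0.668]
wrist_force: [-7.9, 0.8, 20.1]
gripper_width: 0.027
```

>>> step_arm --motion '[[220, [0, 1, 0], [0, 0, 0]]]'

```text
t: 22.5
tcp_pos: [0.5582, -0.1057, 0.1703]
tool_rot: [-0.234, 0.234, -0.667, 0.668]
wrist_force: [-9.1, 0.2, 24.6]
gripper_width: 0.0271
```

>>> step_arm --motion '[[220, [0, -6, 0], [0, 0, 0]], [220, [0, -25, 0], [0, 0, 0]], [220, [0, -30, 0], [0, 0, 0]], [220, [28, 0, 35.5], [0, 0, 0]], [220, [28, 0, 35.5], [0, 0, 0]], [220, [28, 0, 35.5], [0, 0, 0]], [220, [28, 0, 35.5], [0, 0, 0]], [220, [28, 0, 35.5], [0, 0, 0]], [220, [0, 0, 0], [0, 0, 0]], [220, [0, 0, 0], [0, 0, 0]]]'

```text
t: 23.75
tcp_pos: [0.5598, -0.3314, 0.2251]
tool_rot: [0.234, -0.234, 0.668, -0.667]
wrist_force: [0.0, 0.2, -2.8]
gripper_width: 0.0267
```

Run:
```python
from h import *
plan([562,-334,61],-51.4)
a,d=grab('side','s8');b,e=grab('top','t8')
m=np.hstack([cv2.resize(a[40:200,210:310],(400,600),interpolation=cv2.INTER_CUBIC),cv2.resize(b[165:225,240:300],(400,600),interpolation=cv2.INTER_CUBIC)]);cv2.imwrite('pics/m8.png',m)
P,C,U=cloud('side',d,a);P2,C2,_=cloud('top',e,b)
for P,C in((P,C),(P2,C2)):
    h=cv2.cvtColor(C.astype(np.uint8)[None],cv2.COLOR_BGR2HSV)[0].astype(int)
    w=(h[:,0]>8)&(h[:,0]<30)&(h[:,1]>60)&(np.hypot(P[:,0]-.557,P[:,1]+.105)<.03)&(P[:,2]>.085)
    print('head z',np.percentile(P[w][:,2],[50,90,97]),w.sum())
P=cloud('side',d,a)[0];C=cloud('side',d,a)[1]
w=(np.hypot(P[:,0]-.562,P[:,1]+.333)<.05)&(P[:,2]>.1)&(P[:,2]<.3)&(C.min(1)>130);
for k in [w]: print('foot',k.sum(),P[k].min(0),P[k].max(0))
```

```text
t 23.75 tcp [ 559.8 -331.4  225.1] w 26.7 F [ 0.   0.2 -2.8]
x [-0.781 -0.624 -0.001] y [-0.001  0.002 -1.   ] zyaw -51.4 j7 -0.5056685336737038
turn about y 0.0, then shift x -0.1 y 164.1 z 3.4
turn about y -180.0, then shift x 0.1 y 164.1 z -3.4
head z [0.10213053 0.10811094 0.10880014] 149
head z [0.10987008 0.11240788 0.1135499 ] 118
foot 5 [ 0.53651713 -0.33376618  0.1863059 ] [ 0.5435824  -0.32485583  0.18890288]
```

View pics/m8.png

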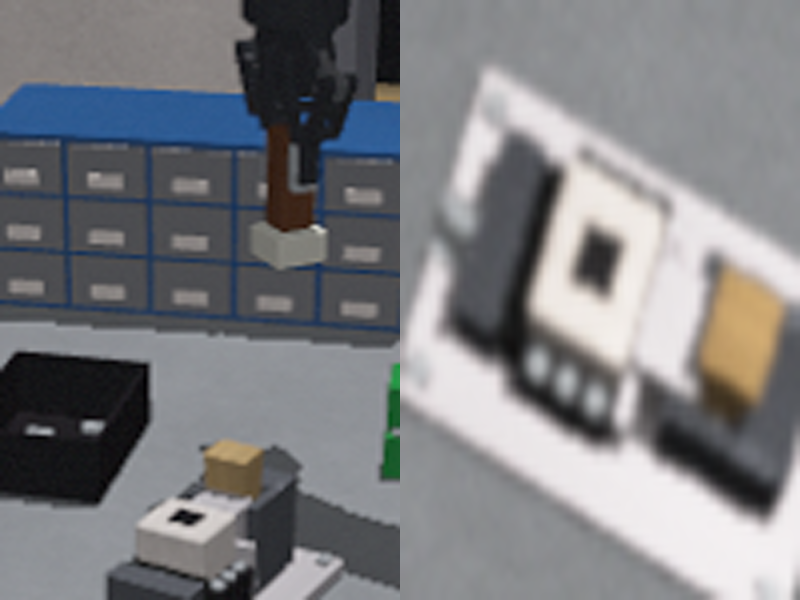

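The head is now about 28 mm above the slot (z about 0.110), with jaw, contactor and stop closed up. Next I set the block back where it stood.

>>> step_arm --motion '[[220, [0, 45, 3], [0, 0, 0]], [220, [0, 50, 0], [0, 0, 0]], [220, [0, 40, 0], [0, 0, 0]], [220, [0, 15, 0], [0, 0, 0]], [220, [0, 8, 0], [0, 0, 0]], [220, [0, 2, 0], [0, 0, 0]], [220, [0, 0, 0], [0, 0, 0]]]'

```text
t: 24.72
tcp_pos: [0.5628, -0.3348, 0.068]
tool_rot: [-0.235, 0.233, -0.666, 0.668]
wrist_force: [-0.1, 0.6, -2.2]
gripper_width: 0.0268
```

>>> step_arm --motion '[[220, [0, 1, 0], [0, 0, 0]], [220, [0, 1, 0], [0, 0, 0]]]'

```text
t: 24.98
tcp_pos: [0.562, -0.3346, 0.065]
tool_rot: [-0.234, 0.234, -0.667, 0.668]
wrist_force: [-0.5, -0.2, -2.8]
gripper_width: 0.0272
```

>>> step_arm --motion '[[220, [0, 1, 0], [0, 0, 0]], [220, [0, 0, 0], [0, 0, 0]]]'

```text
t: 25.22
tcp_pos: [0.5615, -0.3343, 0.0631]
tool_rot: [0.234, -0.234, 0.667, -0.667]
wrist_force: [-0.2, 0.6, -2.6]
gripper_width: 0.0269
```

>>> step_arm --motion '[[220, [0, 1, 0], [0, 0, 0]], [220, [0, 0.5, 0], [0, 0, 0]]]'

```text
t: 25.48
tcp_pos: [0.5616, -0.3343, 0.0617]
tool_rot: [0.234, -0.234, 0.667, -0.667]
wrist_force: [-0.5, 0.9, -2.8]
gripper_width: 0.0272
```

>>> step_arm --motion '[[220, [0, 0.5, 0], [0, 0, 0]], [220, [0, 0.5, 0], [0, 0, 0]]]'

```text
t: 25.72
tcp_pos: [0.5616, -0.3343, 0.0608]
tool_rot: [-0.234, 0.234, -0.667, 0.667]
wrist_force: [-0.1, -1.4, -2.4]
gripper_width: 0.0267
```

>>> step_arm --motion '[[220, [0, 0.5, 0], [0, 0, 0]], [220, [0, 0, 0], [0, 0, 0]]]'

```text
t: 25.98
tcp_pos: [0.5617, -0.3344, 0.0606]
tool_rot: [-0.234, 0.234, -0.667, 0.667]
wrist_force: [-0.9, 0.5, -0.8]
gripper_width: 0.0272
```

Contact: the block's weight is coming off the wrist. I'll ease it down a bit more, then release.

>>> step_arm --motion '[[220, [0, 0.5, 0], [0, 0, 0]], [180, [0, 0, 0], [0, 0, 0]], [150, [0, 0, 0], [0, 0, 0]], [110, [0, 0, 0], [0, 0, 0]], [70, [0, 0, 0], [0, 0, 0]], [70, [0, 0, 0], [0, 0, 0]], [70, [0, -10, 0], [0, 0, 0]], [70, [0, -30, 0], [0, 0, 0]], [70, [0, -50, 0], [0, 0, 0]], [70, [0, -50, 0], [0, 0, 0]], [70, [0, -30, 0], [0, 0, 0]], [70, [0, 0, 0], [0, 0, 0]]]'

```text
t: 27.48
tcp_pos: [0.5637, -0.335, 0.2344]
tool_rot: [-0.236, 0.232, -0.665, 0.67]
wrist_force: [0.4, -0.7, 0.3]
gripper_width: 0.062
```

Run:
```python
from h import *
plan([562,-334,61])
a,d=grab('side','s9')
cv2.imwrite('pics/s9b.png',cv2.resize(a,(800,600)))
P,C,U=cloud('side',d,a)
B=(np.hypot(P[:,0]-.562,P[:,1]+.333)<.05)&(P[:,2]>.095)&(P[:,2]<.13);print('block top',P[B].mean(0),P[B][:,2].max(),B.sum())
h=cv2.cvtColor(C.astype(np.uint8)[None],cv2.COLOR_BGR2HSV)[0].astype(int)
w=(h[:,0]>8)&(h[:,0]<30)&(h[:,1]>60)&(np.hypot(P[:,0]-.557,P[:,1]+.105)<.03)&(P[:,2]>.085)
print('head z',np.percentile(P[w][:,2],[50,90,97]),w.sum())
```

```text
t 27.48 tcp [ 563.7 -335.   234.4] w 62.0 F [ 0.4 -0.7  0.3]
x [-0.781 -0.624 -0.004] y [ 0.008 -0.004 -1.   ] zyaw -51.4 j7 -0.5029668952515542
turn about y -0.0, then shift x 0.7 y 173.4 z -1.8
turn about y 180.0, then shift x -0.7 y 173.4 z 1.8
block top [ 0.56133677 -0.3280757   0.10098955] 0.10547385192839653 57
head z [0.1017626  0.10771949 0.10847127] 154
```

View pics/s9b.png

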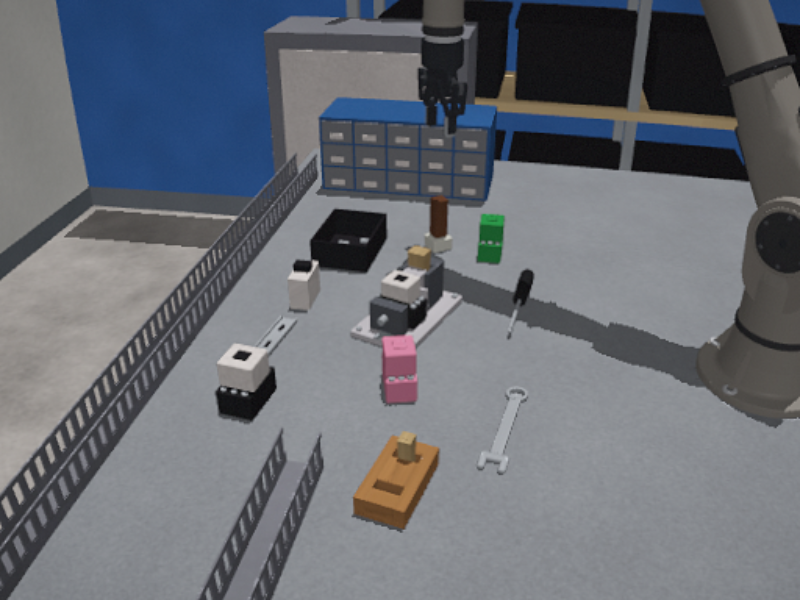

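The block stands upright at (438,225), the wedge is seated in the jig at (418,258), nothing else has moved, and the gripper is clear. Handing in.

```bash
python3 -c "
from rig import ctrl
print(ctrl.finish_job())"
```

```text
the job is handed in; nothing more can be done
None
```

The contactor is clamped: I started the larger wedge about 35 mm into the slot, released it, and drove it about 21 mm further with the tapping block only. I then stood the block upright back on its spot and handed the job in at about 27.5 s of the 72 s allowed.

**Driving:** I pressed the wedge down slowly, at about 10–13 N, until the force rose, ending near 22 N. I then lifted off and gave two separate taps.

**Tightness:** The first tap was about 21–22 N along the wedge, and the head stayed put. The second moved the head about 0.1 mm or less. It ended at about 27 N along the wedge, or about 29 N with the sideways force. That is a little over the 25 N asked for but below 40 N.

**Not confirmed:** I read the force only at the end of each move, so brief peaks in between were not seen. I judged the contactor's tightness from this resistance and from the parts being closed up, and did not test it by moving the contactor.

**Final check:** The wedge head was about 28 mm above the slot and did not change after the block was put back. The last picture shows the block upright, the small wedge still in the stand, nothing else moved, and the gripper clear.

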